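# Gauge a brass sleeve in the bench caliper

### The arm

A 6-joint arm with a two-finger parallel gripper is mounted at the origin on the work surface. World frame = base frame: x ahead of the robot, y to its left, z up, the work surface at z = 0. Lengths are in mm, angles in degrees, forces in N, time in s.
With the tool pointing down it reaches from about 350 to 850 mm from the base axis. Payload 8.1 kg.
Tool frame: the origin (TCP) lies between the finger pads; the fingertips stand 22 mm ahead of it and the grasp point (between the pads) lies 3 mm ahead of it (r.nose_length is the z of the fingertips in the tool frame, in mm); z points along the fingers, x is the direction in which the jaws open and shut, and the axes are right-handed (so a half turn about z gives the same grasp; the last joint's range is limited). The gripper opens to 85 mm and grips with 20 to 120 N. Pads are 22 mm wide; open, the fingers measure 114 mm over their backs; the gripper's body (76 mm by 85 mm) begins 54 mm behind the grasp point. The pads swing forward as they close: fully open they stand 13 mm farther back than shut.
Start: joints at [72.17, 7.471, 85.268, -0, 87.261, -4.893], TCP at [134.309, 584.779, 253.292] pointing down, gripper open.
Joint ranges: [-169.43, 169.43], [-51.17, 129.36], [1.28, 143.12], [-76.62, 256.62], [0, 156.53], [-152.29, 152.29]. Speed limits (degrees/s): [136.94, 136.94, 159.86, 180, 180, 180].

### API

Orientations are given as [roll, pitch, yaw] about the fixed x, y, z axes, in that order (R = Rz(yaw) Ry(pitch) Rx(roll)).
In Python, from bench import r gives the robot as it stands.
- The arm moves only by the shell command python3 -m jog 'ROWS' [FORCE]. ROWS is JSON, a list of rows, each a list of 5 numbers: the shift along the tool's x, y, z in m, then the turn about the tool's z in degrees, then the opening in per cent of the stroke, from 0 (shut) to 100 (fully open). A call has 1 to 8 rows; each row is the pose to reach, as a shift and turn from the pose measured when the call began, along the tool's axes at that moment; what a row does not reach only later rows make up. A row lasts 1/10 s, in which the tool goes at most 50 mm and 8.59 degrees, less where a joint would pass 70% of its speed; a pose out of reach is approached as far as the arm can. A call with a gripper value outside its range is refused whole. The fingers move at their own pace and stop on an object; FORCE is the grip in N (left out, the last holds). Time passes only in rows, so rows that repeat a pose let the fingers close. It gives the time, the measured TCP pose, the force and the opening at its end, in the units of the state.
- r.sense(): the state, without advancing time (a new reading comes with each control period).
- r.snapshot(name): name is "side" or "top" or "wrist"; returns a dict with "image" (400x640x3 uint8, red, green, blue), "K" (3x3 intrinsics, pixels), "T" (4x4, takes a point from camera to world coordinates); the wrist camera has in their place "tool_from_camera" (4x4, takes a point from camera to tool coordinates, whose origin is the TCP and whose axes are the tool frame's). Camera axes: x right, y down, z forward; pixel columns grow to the right and rows downward; lengths in mm; the calibration is good to about 2 mm. A picture is of the moment at which its call begins: read the wrist's pose just before it. There is no depth.
- r.hand_in(): hands the job in, once; it reports no verdict.
Trained networks look in a picture, given as the dict that the camera call returned (one of the last four; its "shot" number tells which), for a name from the list of things; names that differ only in an ending like _2 or _b are one class to them, and where a whole thing is asked for, a point or a joint stands for the part that bears it (a point fixed in the world has none). Each returns a list of dicts, best first, with "conf" (0 to 1); they miss things now and then, are a little off and sometimes report something else, mostly with a low value. They report only what shows in the picture. A call takes as long as a camera call. They do not tell look-alikes from the thing itself.
- r.search_frame(picture, label): "bbox" ([left, top, right, bottom] in pixels, round what is visible of it).
- r.pinpoint(picture, label): "uv" ([column, row] in pixels: a listed point, or the origin of a listed thing).
The state is a dict: "time": time; "joint_pos": joint angles; "qd": joint speeds; "joint_efforts": joint torques, N m; "tool_pos": TCP position; "tcp_rot": TCP orientation; "ft_force": force on the tool from outside, world axes, zero at the start; "wrist_torque": the same for the moment, N m; "finger_gap": finger opening in mm.
Only numpy, scipy, OpenCV 4.12 (cv2) and the standard library are available. Lean on these libraries where they do the work, as an engineer would, in place of code of your own. Each camera call takes 0.05 s, during which the arm holds its last target. There are 200 camera calls.

### The job

Take the brass sleeve from the green rack and lay it gently across the beam of the bench caliper, between the open jaws under the lamp bar, and let go of it. Then slide the movable jaw up to it until it lightly nips the sleeve against the fixed jaw, keeping the jaw upright so that it does not rock on the beam, and leave sleeve and jaw like that. Do not knock the lamp, and leave the other things where they are.

Things in the scene. Friction and masses are not known exactly. Their poses are not given: they have to be found in the camera images.
- sleeve_center (a point): Centre of the brass sleeve to be gauged: brass-coloured round tube with dark bore, 36 mm diameter, 60 mm long, 0.14 to 0.28 kg, rigid. It lies level in one of the rack's seats, its own y axis (the only meaningful one: it may roll) across the rack. Its ends overhang the rack by 13 mm each, so it can be gripped by its two flat ends from above.
- rack: Fixed low green rack, 235 x 34 x 30 mm (x, y, z), with three seats on top at x = -75, 0 and +75 mm, each between two 8 mm high ridges. Origin: centre of the underside, on the table. The parts lie in the seats parallel to its y axis, undersides 30 mm above the table. Which part is in which seat varies.
- dowel_center (a point): Centre of a dark wooden dowel piece (32 mm diameter, 60 mm long) in the rack: bystander.
- spacer_center (a point): Centre of a white plastic tube (34 mm diameter, 60 mm long) in the rack: bystander.
- gauge: Fixed bench caliper. Origin on the table, below the fixed jaw's measuring face. x: measuring direction, from movable to fixed jaw (roughly world +y); z up. Base plate 110 mm wide (y), 12 mm high, x -200 to +50 mm. On it the steel beam along x, 24 mm wide, x -180 to +40 mm, top 34 mm above the table: the sleeve is laid on it crosswise (its axis along y, centred at y = 0).
- jawplate: Movable steel jaw plate, 30 mm wide (y), 14 mm thick, 36 to 62 mm above the table. Origin at its measuring face (looks to +x, to the fixed jaw), y = 0, 34 mm above the table. Axes as the caliper's while upright. With its grip block it rocks about the y axis through its origin (springy play, 2.5 N m/rad): pushing high or hard tilts it; unloaded it is upright.
- jaw_grip (a point): Centre of the blue ribbed grip block behind the movable jaw plate: 46 mm long (x), 26 mm wide (y), 36 to 60 mm above the table; this point is 40 mm behind the measuring face, 48 mm above the table. To be pinched across y from above. Below it a 25 mm wide slider and the 24 mm wide beam; the base plate (12 mm high) is below the fingers.
- slide (a joint): Opening between the two jaws in m: 0 when closed on each other, up to 0.105. It starts open at 0.068 to 0.095. The jaw closes along the caliper's +x; sliding takes about 2.5 N and it stays where it is left. The sleeve nipped squarely reads 0.036.
- lamp: Fixed lamp bar above the measuring place; origin and axes as gauge. Bar x -28 to -4 mm, y -180 to +60 mm, 175 to 197 mm above the table; 16 mm post with 80 mm round foot at x = -16, y = -165 mm. An upright gripper cannot work under it; one leaning about 30 to 45 degrees, fingers pointing down and forward along the caliper's +x, can.
- tape: Loose cardboard core ring, 90 mm outside diameter, 40 mm high, on the table: bystander. Origin: centre of the underside.
- carton: Loose small cardboard carton 90 x 70 x 50 mm on the table: bystander. Origin: centre of the underside.
- fixed_face (a point): Point on the measuring face of the fixed steel jaw, at y = 0 of the caliper, 52 mm above the table (height of the centre of a sleeve on the beam). The jaw is 30 mm wide, 22 mm thick, 34 to 64 mm above the table; its face looks to the caliper's -x.
Things that resemble listed ones, but are neither listed nor needed, are in the scene too. Leave any purple look-alike of the part that bears sleeve_center alone.

How it is judged:
By the outcome, as a careful person would: the job done as asked, in the order asked, and still so for the second after the job is handed in, with the robot touching nothing.
It also fails if it takes over 51 s, if anything falls off the work surface, if the arm or the gripper's body presses on something with over 40 N, if the wrist force passes 120 N, or if a joint passes its speed limit or range.

## Working session

There is one attempt and no reset: what is moved stays moved. The work goes in short steps, Python scripts to look and compute and a shell command to move; the robot and the scene stay as the last step left them, time stands still between calls to the robot, and variables do not carry over. Pictures are saved under pics/ and viewed, about 8 in all and at most 12, crops included, and the job is handed in when it is done.

```bash
ls; mkdir -p pics; python3 - <<'E'
from bench import r
import cv2,numpy as np
s=r.sense();print(s)
for n in ["top","side"]:
    p=r.snapshot(n);cv2.imwrite(f"pics/{n}0.png",p["image"][:,:,::-1]);print(n,p["K"].tolist(),np.round(p["T"],3).tolist())
    for l in ["sleeve_center","rack","dowel_center","spacer_center","gauge","jawplate","jaw_grip","fixed_face","lamp","tape","carton"]:
        print(l,[(np.round(d["uv"],1).tolist(),round(d["conf"],2)) for d in r.pinpoint(p,l)[:3]])
print(r.sense()["time"])
E
```

```text
pics
{'time': 0.0, 'joint_pos': array([ 7.21713541e+01,  7.51691236e+00,  8.53304432e+01, -1.37792755e-03,
        8.72613315e+01, -4.89239978e+00]), 'qd': array([ 0.00599829,  0.01606139, -0.0484051 , -0.00707119,  0.03455545,
       -0.13733009]), 'joint_efforts': array([ 1.00180965e-03, -5.69386375e+01, -5.00559747e+01, -3.41480290e-04,
        1.45192680e-02,  4.53085931e-05]), 'tool_pos': array([134.14023528, 584.28111799, 252.21443014]), 'tcp_rot': array([-1.79992102e+02,  1.08408486e-01,  7.70638285e+01]), 'ft_force': array([-0.10816816, -0.38345344, -0.28356529]), 'wrist_torque': array([0.01191542, 0.00767174, 0.01042888]), 'finger_gap': 85.25922724232773}
top [[373.0872700398943, 0.0, 317.4530796657006], [0.0, 373.0872700398943, 200.36450830771943], [0.0, 0.0, 1.0]] [[0.029, -0.984, 0.178, 401.39], [-0.999, -0.023, 0.038, -74.131], [-0.033, -0.179, -0.983, 929.289], [0.0, 0.0, 0.0, 1.0]]
sleeve_center [([480.6, 238.3], 0.94), ([439.2, 245.8], 0.66)]
rack [([425.1, 222.0], 0.75), ([440.3, 246.2], 0.3)]
dowel_center [([420.6, 186.9], 0.82)]
spacer_center [([429.5, 221.0], 0.66)]
gauge [([230.3, 214.3], 0.76)]
jawplate [([233.7, 187.7], 0.61)]
jaw_grip [([243.7, 171.5], 0.4)]
fixed_face [([223.0, 210.4], 0.97)]
lamp []
tape [([178.5, 277.4], 0.9)]
carton [([327.0, 144.5], 0.74)]
side [[424.72902108046026, 0.0, 320.36563916129086], [0.0, 424.72902108046026, 200.72631686004067], [0.0, 0.0, 1.0]] [[0.921, -0.225, 0.318, 132.958], [-0.389, -0.487, 0.782, -1057.297], [-0.021, -0.844, -0.536, 726.623], [0.0, 0.0, 0.0, 1.0]]
sleeve_center [([328.9, 258.9], 0.95), ([361.7, 298.0], 0.63)]
rack [([353.8, 261.8], 0.66)]
dowel_center [([372.8, 234.0], 0.84)]
spacer_center [([351.5, 248.9], 0.83)]
gauge []
jawplate [([308.4, 170.3], 0.56)]
jaw_grip [([321.3, 166.0], 0.39)]
fixed_face [([289.0, 162.8], 0.83)]
lamp []
tape [([238.1, 172.4], 0.91), ([329.7, 260.1], 0.24)]
carton [([371.4, 200.1], 0.94)]
1.2
```

View pictures.

View pics/top0.png

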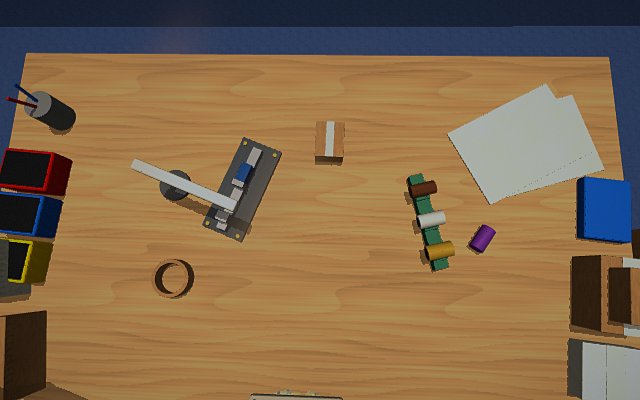

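View pics/side0.png

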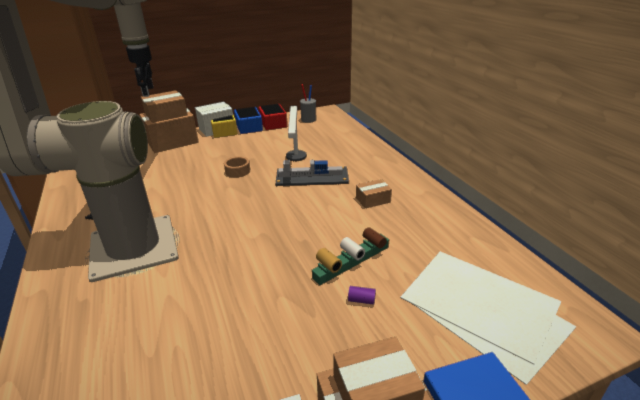

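Top view: rack (430,222) holds the dowel (422,188), spacer (430,219) and brass sleeve (440,250). A loose purple tube lies at (482,238). The caliper's fixed jaw is at (224,213), its blue grip at (244,172), and the lamp foot at (175,185). Sleeve candidates are (440,250) and (482,238). The brass one lying in the rack fits the description and the purple one doesn't. I'll measure positions and make a confirming crop.

```bash
cat >h.py <<'E'
import numpy as np,cv2
def ray(p,uv,T=None):
    T=p["T"] if T is None else T
    d=T[:3,:3]@np.linalg.solve(p["K"],[*uv,1.]);return T[:3,3],d
def atz(p,uv,z,T=None):
    o,d=ray(p,uv,T);return o+d*(z-o[2])/d[2]
def tri(rays):
    A=0;b=0
    for o,d in rays:
        d=d/np.linalg.norm(d);P=np.eye(3)-np.outer(d,d);A=A+P;b=b+P@o
    return np.linalg.solve(A,b)
E
python3 - <<'E'
from bench import r
from h import *
t=r.snapshot("top");s=r.snapshot("side")
np.set_printoptions(precision=1,suppress=True)
Z=dict(sleeve_center=48,rack=0,dowel_center=46,spacer_center=47,jawplate=34,jaw_grip=48,fixed_face=52,tape=0,carton=0)
for l,z in Z.items():
    a=r.pinpoint(t,l);b=r.pinpoint(s,l)
    for q in a[:2]:print(l,"top",np.array(q["uv"]),round(q["conf"],2),atz(t,q["uv"],z))
    for q in b[:2]:print(l,"side",np.array(q["uv"]),round(q["conf"],2),atz(s,q["uv"],z))
print(r.snapshot("wrist")["tool_from_camera"])
I=t["image"][:,:,::-1]
a=cv2.resize(I[120:260,180:300],None,fx=3.4,fy=3.4,interpolation=2)[:476,:408]
b=cv2.resize(I[160:300,395:505],None,fx=3.4,fy=3.4,interpolation=2)[:476]
cv2.imwrite("pics/crop.png",np.hstack([a,b]));print(a.shape,b.shape)
S=s["image"][:,:,::-1]
E
```

```text
sleeve_center top [439.6 248.7] 0.95 [ 453.1 -327.1   48. ]
sleeve_center top [481.2 238. ] 0.61 [ 480.5 -423.5   48. ]
sleeve_center side [328.4 265.2] 0.91 [ 440.8 -342.2   48. ]
sleeve_center side [359.4 295.2] 0.83 [ 462.9 -461.1   48. ]
rack top [427.8 220.2] 0.65 [ 525.5 -313.9    0. ]
rack side [350.8 261.6] 0.67 [ 521.3 -302.7    0. ]
dowel_center top [422.2 189.5] 0.56 [ 593.2 -290.4   46. ]
dowel_center top [238.  186.1] 0.55 [591.9 155.1  46. ]
dowel_center side [373.4 234.8] 0.63 [ 598.9 -278.4   46. ]
dowel_center side [312.1 168.6] 0.48 [590.4 134.   46. ]
spacer_center top [431.7 216.4] 0.97 [ 528.5 -311.1   47. ]
spacer_center side [349.5 248.2] 0.63 [ 516.1 -303.9   47. ]
jawplate top [425.9 220.7] 0.63 [ 519.7 -300.6   34. ]
jawplate top [237.7 189.4] 0.59 [586.1 158.4  34. ]
jawplate side [309.1 168.7] 0.44 [588.8 158.8  34. ]
jawplate side [320.9 164.2] 0.29 [638.8 172.3  34. ]
jaw_grip side [318.9 164.4] 0.42 [621.8 149.   48. ]
fixed_face top [222.9 212.4] 0.82 [525.3 185.7  52. ]
fixed_face side [287.7 165.1] 0.94 [520.1 182.6  52. ]
fixed_face side [321.9 166.2] 0.29 [623.1 125.4  52. ]
tape top [175.9 277.4] 0.71 [367.7 306.2   0. ]
tape top [239.  188.4] 0.24 [595.8 164.1   0. ]
tape side [239.2 172.3] 0.72 [373.1 299.8   0. ]
carton top [328.4 144.1] 0.69 [718.6 -62.4   0. ]
carton side [373.3 201.4] 0.96 [714.9 -71.9   0. ]
[[   1.    -0.     0.    -0.3]
 [   0.     0.9    0.3  -83.9]
 [  -0.    -0.3    0.9 -120.9]
 [   0.     0.     0.     1. ]]
(476, 408, 3) (476, 374, 3)
```

View pics/crop.png

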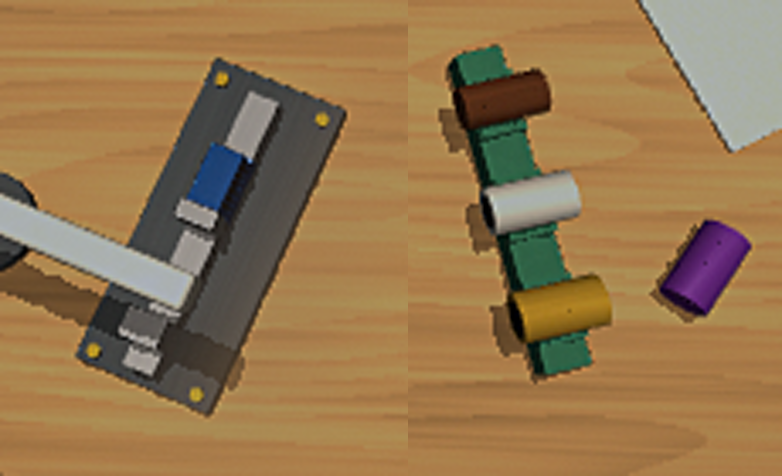

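The enlarged crop confirms that the brass tube, in the rack's near seat at about (440,250), is the sleeve. The purple tube lies loose off the rack. Caliper yaw is about 158°, opening about 69 mm.

The moves can't lean the tool. So I plan to open the jaw fully first and lay the sleeve on the beam just clear of the lamp. Then the jaw can push the sleeve home with the gripper upright. First I'll go over the grip block.

```bash
python3 -m jog '[[-0.32,0.57,-0.05,8,100],[-0.32,0.57,-0.05,16,100],[-0.32,0.57,-0.05,24,100],[-0.32,0.57,-0.05,32,100],[-0.32,0.57,-0.05,40,100],[-0.32,0.57,-0.05,48,100],[-0.32,0.57,-0.05,56,100],[-0.32,0.57,-0.05,64,100]]'
```

```text
time: 3.05
tool_pos: [430.8, 315.0, 284.3]
tcp_rot: [-180.0, -0.0, 12.7]
ft_force: [0.9, 1.4, -0.2]
finger_gap: 85.0
```

```bash
cat >>h.py <<'E'
from scipy.spatial.transform import Rotation as Ro
def pose(s): 
    T=np.eye(4);T[:3,:3]=Ro.from_euler("xyz",s["tcp_rot"],degrees=True).as_matrix();T[:3,3]=s["tool_pos"];return T
def to(s,P,yaw=None):
    "shift in m in tool axes to reach TCP P, turn in deg"
    T=pose(s);d=T[:3,:3].T@(np.array(P,float)-T[:3,3])/1000
    y=np.degrees(np.arctan2(T[1,0],T[0,0]))
    return np.round(d,4).tolist(), None if yaw is None else round((y-yaw+180)%360-180,2)
E
python3 - <<'E'
from bench import r
from h import *
s=r.sense();print(s["time"],s["tool_pos"],s["tcp_rot"],s["joint_pos"])
print(to(s,[630,142,250],-111.6))
t=r.snapshot("top")
for uv in [(245.3,142.9),(274.4,155),(207.4,222.9),(237.6,235.9)]:print(atz(t,uv,12).round(1))
E
```

```text
3.05 [430.80161519 315.02210575 284.26483104] [-1.79985358e+02 -4.24044018e-02  1.27361995e+01] [ 3.06702908e+01 -3.52179204e+00  9.32980233e+01  8.72904028e-04
  9.01789162e+01  1.79340889e+01]
([0.1561, 0.2127, 0.0343], np.float64(124.34))
[714.  152.6  12. ]
[682.8  75.3  12. ]
[503.6 234.6  12. ]
[473.2 156.4  12. ]
```

```bash
python3 -m jog '[[0.155,0.21,0,8,100],[0.155,0.21,0,16,100],[0.155,0.21,0,24,100],[0.155,0.21,0,32,100],[0.155,0.21,0,40,100],[0.155,0.21,0,48,100],[0.155,0.21,0,56,100],[0.155,0.21,0,64,100]]' >/dev/null; python3 -m jog '[[0,0,0,8,100],[0,0,0,16,100],[0,0,0,24,100],[0,0,0,32,100],[0,0,0,40,100],[0,0,0,48,100],[0,0,0,56,100],[0,0,0,60,100]]' 
python3 - <<'E'
from bench import r
from h import *
s=r.sense();print(s["tcp_rot"],s["joint_pos"].round(1))
w=r.snapshot("wrist");T=pose(s)@w["tool_from_camera"]
print(w["K"])
cv2.imwrite("pics/w1.png",w["image"][:,:,::-1])
for l,z in dict(jaw_grip=48,jawplate=34,fixed_face=52).items():
    for q in r.pinpoint(w,l)[:2]:print(l,np.round(q["uv"],1),round(q["conf"],2),atz(w,q["uv"],z,T).round(1))
E
```

```text
time: 4.7
tool_pos: [631.6, 136.0, 285.5]
tcp_rot: [-179.8, -0.1, -112.7]
ft_force: [0.3, -0.0, 0.2]
finger_gap: 85.1
[-1.79760320e+02 -6.40788343e-02 -1.12706024e+02] [  7.7  13.8  74.8  -0.2  91.2 120.4]
[[289.74270345   0.         318.8870725 ]
 [  0.         289.74270345 201.24027175]
 [  0.           0.           1.        ]]
jawplate [314.1 203.4] 0.82 [592.1 159.4  34. ]
fixed_face [317.3 255.5] 0.76 [525.8 182.4  52. ]
```

View pics/w1.png

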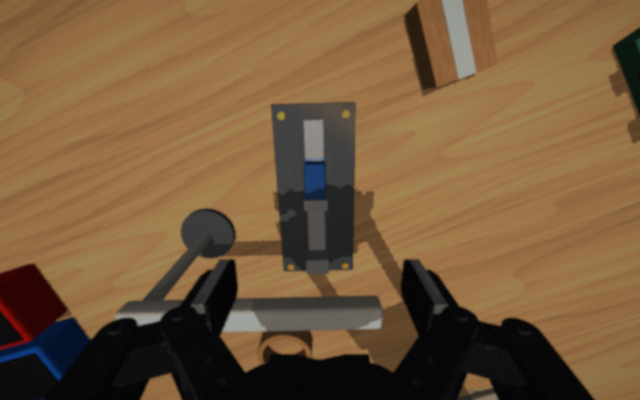

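The wrist view shows the base plate's screws at about (281,116), (346,114), (291,267) and (345,266). The blue grip is at (315,180), and the lamp bar lies well to the fixed-jaw side at row ~313. Next I'll measure all of these by colour.

```bash
python3 - <<'E'
from bench import r
from h import *
s=r.sense();w=r.snapshot("wrist");T=pose(s)@w["tool_from_camera"]
I=w["image"].astype(int);R,G,B=I[...,0],I[...,1],I[...,2]
y=((R>110)&(G>85)&(B<75)&(abs(R-G)<60)).astype(np.uint8)
n,lab,st,c=cv2.connectedComponentsWithStats(y)
S=[]
for uv in [(281,116),(346,114),(291,267),(345,266)]:
    d=np.hypot(*(c[1:]-uv).T) if n>1 else [99];k=np.argmin(d);u=c[1:][k] if d[k]<6 else uv
    p=atz(w,u,12,T);S.append(p);print(np.round(u,1),p.round(1))
S=np.array(S);ax=S[2]+S[3]-S[0]-S[1];print("yaw",np.degrees(np.arctan2(ax[1],ax[0])),"mid",S.mean(0))
b=((B>90)&(B>R*1.8)).astype(np.uint8);b[:, :290]=0;b[:,340:]=0;b[:140]=0;b[220:]=0
ys,xs=np.nonzero(b);print("blue",xs.min(),xs.max(),ys.min(),ys.max());
for v in (ys.min(),ys.max()+1):print(atz(w,((xs.min()+xs.max()+1)/2,v),60,T).round(1))
E
```

```text
[281.  115.4] [713.9 155.4  12. ]
[345.7 114.1] [683.3  76.6  12. ]
[291 267] [501.5 236.   12. ]
[345 266] [471.1 157.3  12. ]
yaw 159.1995744438052 mid [592.45671756 156.32257225  12.        ]
blue 305 323 159 192
[652.3 132.9  60. ]
[612.7 149.3  60. ]
```

```bash
python3 -m jog '[[-0.0047,0.0037,0.05,-1.6,70],[-0.0047,0.0037,0.1,-1.6,70],[-0.0047,0.0037,0.15,-1.6,70],[-0.0047,0.0037,0.185,-1.6,70],[-0.0047,0.0037,0.205,-1.6,70],[-0.0047,0.0037,0.22,-1.6,70],[-0.0047,0.0037,0.232,-1.6,70],[-0.0047,0.0037,0.235,-1.6,70]]' 20; python3 - <<'E'
from bench import r
from h import *
s=r.sense();print(to(s,[630,141.8,50],-111.1),s["ft_force"])
E
```

```text
time: 5.75
tool_pos: [630.5, 141.0, 49.6]
tcp_rot: [-179.8, -0.1, -110.7]
ft_force: [0.2, 0.3, 0.3]
finger_gap: 60.0
([-0.0006, 0.0008, -0.0004], np.float64(0.44)) [0.19639028 0.34298693 0.27652779]
```

Close on the grip.

```bash
python3 -m jog '[[-0.0005,0.001,0,0.4,60],[-0.0005,0.001,0,0.4,45],[-0.0005,0.001,0,0.4,35],[-0.0005,0.001,0,0.4,30],[-0.0005,0.001,0,0.4,26],[-0.0005,0.001,0,0.4,22],[-0.0005,0.001,0,0.4,20],[-0.0005,0.001,0,0.4,20]]' 20; python3 - <<'E'
from bench import r
s=r.sense();print(s["ft_force"],s["wrist_torque"],s["finger_gap"])
E
```

```text
time: 6.55
tool_pos: [630.8, 142.2, 50.8]
tcp_rot: [-179.7, -0.0, -111.1]
ft_force: [2.2, 2.8, 6.1]
finger_gap: 26.1
[2.22279386 2.82667813 6.12843315] [ 0.42199976 -0.1016355  -0.08552704] 26.096707868943714
```

```bash
python3 -m jog '[[0,-0.003,0,0,20],[0,-0.006,0,0,20],[0,-0.01,0,0,20],[0,-0.014,0,0,20],[0,-0.018,0,0,20],[0,-0.021,0,0,20],[0,-0.024,0,0,20],[0,-0.024,0,0,20]]'; python3 - <<'E'
from bench import r
from h import *
s=r.sense();print(s["ft_force"],s["wrist_torque"],s["tool_pos"])
E
```

```text
time: 7.35
tool_pos: [653.8, 133.2, 51.0]
tcp_rot: [-179.7, -0.0, -111.1]
ft_force: [0.9, 1.5, 3.0]
finger_gap: 26.2
[0.93033675 1.50195214 2.97352097] [ 0.23922255  0.04272052 -0.04900744] [653.79678684 133.21525907  51.00034668]
```

```bash
python3 -m jog '[[0,-0.002,0,0,20],[0,-0.004,0,0,20],[0,-0.004,0,0,20],[0,-0.004,0,0,40],[0,-0.004,0,0,60],[0,-0.004,0,0,70],[0,-0.004,0,0,70],[0,-0.004,-0.01,0,70]]'; python3 -m jog '[[0,0,-0.03,0,100],[0,0,-0.08,0,100],[0,0,-0.13,0,100],[0,0,-0.18,0,100],[0,0,-0.23,0,100],[0,0,-0.235,0,100]]';  python3 - <<'E'
from bench import r
from h import *
s=r.sense();w=r.snapshot("wrist");T=pose(s)@w["tool_from_camera"]
cv2.imwrite("pics/w2.png",w["image"][:,:,::-1])
o=np.array([522.7,183.2,0]);a=np.radians(158.9);X=np.array([np.cos(a),np.sin(a),0]);Y=np.array([-X[1],X[0],0])
for l,z in dict(jaw_grip=48,jawplate=34,fixed_face=52).items():
    for q in r.pinpoint(w,l)[:2]:
        p=atz(w,q["uv"],z,T)-o;print(l,np.round(q["uv"],1),round(q["conf"],2),(p@X).round(1),(p@Y).round(1))
I=w["image"].astype(int);R,G,B=I[...,0],I[...,1],I[...,2]
b=((B>70)&(B>R*1.8)).astype(np.uint8);b[:, :290]=0;b[:,340:]=0;b[:120]=0;b[220:]=0
ys,xs=np.nonzero(b);print("blue",xs.min(),xs.max(),ys.min(),ys.max());
for v in (ys.min(),ys.max()+1):p=atz(w,((xs.min()+xs.max()+1)/2,v),60,T)-o;print((p@X).round(1),(p@Y).round(1))
print("sleeve",to(s,[447,-334,250],-71))
E
```

```text
time: 8.15
tool_pos: [656.1, 131.6, 59.4]
tcp_rot: [-179.8, -0.1, -111.1]
ft_force: [-0.7, -0.6, 0.0]
finger_gap: 59.7
time: 8.75
tool_pos: [658.5, 132.6, 305.7]
tcp_rot: [-179.1, 0.3, -111.1]
ft_force: [-0.1, 0.2, 0.9]
finger_gap: 85.4
jawplate [320.2 201.6] 0.67 -98.6 -1.2
fixed_face [320.4 265.7] 0.71 -5.1 -0.7
blue 311 330 157 192
-167.0 -0.3
-119.2 -0.1
sleeve ([0.5117, 0.0304, 0.0525], np.float64(-40.07))
```

```bash
python3 -m jog '[[0.51,0.03,0.05,-8,100],[0.51,0.03,0.05,-16,100],[0.51,0.03,0.05,-24,100],[0.51,0.03,0.05,-32,100],[0.51,0.03,0.05,-40,100],[0.51,0.03,0.05,-40,100],[0.51,0.03,0.05,-40,100],[0.51,0.03,0.05,-40,100]]'>/dev/null;  python3 - <<'E'
from bench import r
from h import *
s=r.sense();print(s["tool_pos"],s["tcp_rot"],to(s,[447,-334,250],-71))
E
```

```text
[ 489.0439371  -229.40794166  252.94952106] [ 1.79843699e+02 -7.12627656e-04 -7.10649964e+01] ([0.0853, 0.0737, 0.0032], np.float64(-0.06))
```

```bash
python3 -m jog '[[0.085,0.06,0.02,0,100],[0.085,0.06,0.02,0,100],[0.085,0.06,0.02,0,100],[0.085,0.06,0.02,0,100],[0.085,0.06,0.02,0,100]]';  python3 - <<'E'
from bench import r
from h import *
s=r.sense();w=r.snapshot("wrist");T=pose(s)@w["tool_from_camera"]
cv2.imwrite("pics/w3.png",w["image"][:,:,::-1])
for l,z in dict(sleeve_center=48,spacer_center=47,dowel_center=46,rack=0).items():
    for q in r.pinpoint(w,l)[:2]:print(l,np.round(q["uv"],1),round(q["conf"],2),atz(w,q["uv"],z,T).round(1))
E
```

```text
time: 10.25
tool_pos: [459.6, -328.1, 231.8]
tcp_rot: [179.8, 0.1, -71.1]
ft_force: [-0.6, 0.6, 0.1]
finger_gap: 85.5
sleeve_center [313.2 188.6] 0.82 [ 451.7 -324.5   48. ]
sleeve_center [411.2 185.5] 0.57 [ 489.9 -424.6   48. ]
spacer_center [317.6 120.4] 0.74 [ 521.6 -305.8   47. ]
dowel_center [325.2  39.7] 0.87 [ 592.9 -288.9   46. ]
```

View pics/w3.png

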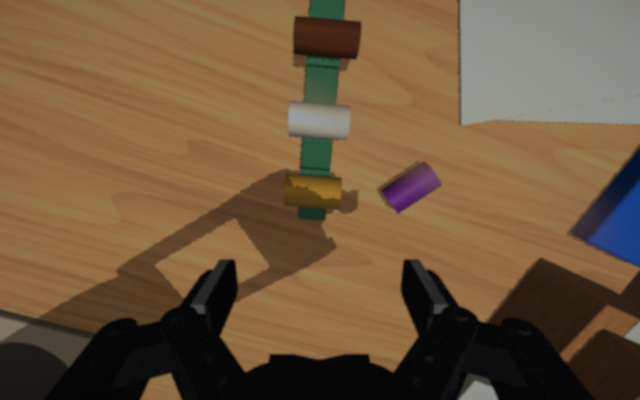

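The wrist view shows the brass sleeve at (313,190), spacer (319,121), dowel (327,38) and purple tube (409,187). The rack appears tilted about 4.5° relative to the tool, so I'll refine the angle and position from the brass and rack outlines.

```bash
python3 - <<'E'
from bench import r
from h import *
s=r.sense();w=r.snapshot("wrist");T=pose(s)@w["tool_from_camera"]
hsv=cv2.cvtColor(w["image"],cv2.COLOR_RGB2HSV)
g=cv2.inRange(hsv,(60,90,30),(95,255,255))
ys,xs=np.nonzero(g[:235,270:370]);xs+=270
P=[]
for lo,hi in [(62,98),(142,168)]:
    for v in range(lo,hi,4):
        q=np.nonzero(g[v,270:370])[0]+270
        if len(q)>10:P.append(atz(w,((q[0]+q[-1]+1)/2,v),30,T))
P=np.array(P);vx,vy,x0,y0=cv2.fitLine(P[:,:2].astype(np.float32),2,0,.01,.01).ravel();print("rack yaw",np.degrees(np.arctan2(vy,vx)),len(P))
b=cv2.inRange(hsv,(15,150,40),(30,255,255));b[:160]=0;b[225:]=0;b[:,:270]=0;b[:,360:]=0
n,l,st,c=cv2.connectedComponentsWithStats(b);k=1+np.argmax(st[1:,4]);print(st[k],c[k])
m=(l==k).astype(np.uint8);ct=max(cv2.findContours(m,0,2)[0],key=cv2.contourArea)
R=cv2.minAreaRect(ct);print(R)
# outline points on plane z=57
for z in (48,57,66):
    Q=np.array([atz(w,p,z,T)[:2] for p in ct[:,0]+.5],np.float32);rr=cv2.minAreaRect(Q);print(z,rr)
t=float(np.dot([451-x0,-326-y0],[vx,vy]));print("axis point near sleeve",x0+t*vx,y0+t*vy)
E
```

```text
rack yaw 13.364629 13
[ 281  173   61   37 1870] [311.0315508  191.72139037]
((311.1499938964844, 191.2243194580078), (60.56023406982422, 33.896461486816406), 3.094058036804199)
48 ((448.30255126953125, -325.01947021484375), (39.24752426147461, 67.20132446289062), 15.72156047821045)
57 ((451.0486755371094, -324.30841064453125), (38.0938606262207, 65.22598266601562), 15.721561431884766)
66 ((453.7948913574219, -323.59747314453125), (36.94020080566406, 63.25064468383789), 15.721545219421387)
axis point near sleeve 450.69922 -324.7341
```

```bash
python3 -m jog '[[-0.0058,0.0025,0.05,3.9,100],[-0.0058,0.0025,0.09,3.9,100],[-0.0058,0.0025,0.12,3.9,100],[-0.0058,0.0025,0.14,3.9,100],[-0.0058,0.0025,0.155,3.9,100],[-0.0058,0.0025,0.17,3.9,100],[-0.0058,0.0025,0.18,3.9,100],[-0.0058,0.0025,0.184,3.9,100]]'; python3 - <<'E'
from bench import r
from h import *
s=r.sense();print(to(s,[455.3,-323.4,48],-75),s["ft_force"])
w=r.snapshot("wrist");cv2.imwrite("pics/w4.png",w["image"][:,:,::-1])
E
```

```text
time: 11.35
tool_pos: [455.8, -323.7, 48.8]
tcp_rot: [179.8, -0.0, -74.9]
ft_force: [-0.1, 0.8, 0.4]
finger_gap: 85.5
([-0.0005, 0.0003, 0.0008], np.float64(0.14)) [-0.12767039  0.84768712  0.41945175]
```

View pics/w4.png

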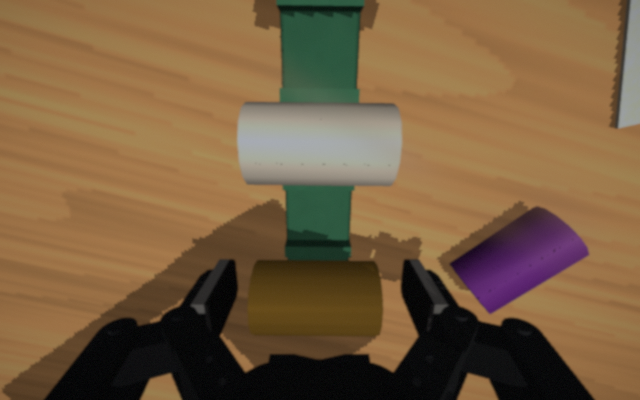

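The fingers straddle the sleeve (columns 250–382 against finger inner edges 236 and 403), about 1.5 mm off centre and well aligned in yaw. I'll shift and close.

```bash
python3 -m jog '[[-0.0016,0,0.0008,0,100],[-0.0016,0,0.0008,0,88],[-0.0016,0,0.0008,0,80],[-0.0016,0,0.0008,0,74],[-0.0016,0,0.0008,0,70],[-0.0016,0,0.0008,0,66],[-0.0016,0,0.0008,0,60],[-0.0016,0,0.0008,0,60]]' 35; python3 -m jog '[[0,0,-0.005,0,60],[0,0,-0.02,0,60],[0,0,-0.05,0,60],[0,0,-0.1,0,60],[0,0,-0.15,0,60],[0,0,-0.2,0,60],[0,0,-0.2,0,60]]';python3 - <<'E'
from bench import r
from h import *
s=r.sense();print(s["finger_gap"],s["ft_force"])
o=np.array([522.7,183.2,0]);a=np.radians(158.9);X=np.array([np.cos(a),np.sin(a),0])
print(to(s,o-81*X+[0,0,240],-111.1),o-81*X)
w=r.snapshot("wrist");cv2.imwrite("pics/w5.png",w["image"][:,:,::-1])
E
```

```text
time: 12.2
tool_pos: [455.6, -322.4, 48.6]
tcp_rot: [179.9, -0.0, -74.9]
ft_force: [-1.3, 1.9, 6.5]
finger_gap: 59.3
time: 12.9
tool_pos: [459.0, -324.8, 259.4]
tcp_rot: [-179.6, -0.8, -74.9]
ft_force: [1.6, -1.1, -1.7]
finger_gap: 59.3
59.28343822258439 [ 1.62912691 -1.13935522 -1.66543537]
([-0.4261, -0.2593, 0.0154], np.float64(36.23)) [598.26923632 154.04025854   0.        ]
```

View pics/w5.png

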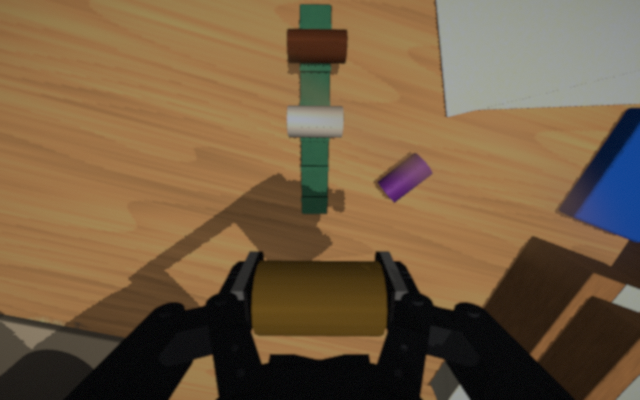

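```bash
python3 -m jog '[[-0.426,-0.27,0,6,60],[-0.426,-0.27,0,12,60],[-0.426,-0.27,0,18,60],[-0.426,-0.27,0,24,60],[-0.426,-0.27,0,30,60],[-0.426,-0.27,0,36,60],[-0.426,-0.27,0,36,60],[-0.426,-0.27,0,36,60]]' >/dev/null; python3 - <<'E'
from bench import r
from h import *
s=r.sense();print(s["tool_pos"],s["tcp_rot"],to(s,[598.6,153.9,200],-111.1))
E
```

```text
[575.64730315  61.34648833 250.08904686] [-179.64100989   -0.35680823 -110.87823908] ([-0.095, 0.0118, 0.0494], np.float64(0.22))
```

```bash
python3 -m jog '[[-0.05,0.006,0.01,0.2,60],[-0.095,0.012,0.01,0.2,60],[-0.095,0.012,0.01,0.2,60],[-0.095,0.012,0.01,0.2,60],[-0.095,0.012,0.01,0.2,60]]'; python3 - <<'E'
from bench import r
from h import *
s=r.sense();print(s["tool_pos"],s["tcp_rot"],to(s,[598.6,153.9,54.5],-111.1),s["finger_gap"])
w=r.snapshot("wrist");cv2.imwrite("pics/w6.png",w["image"][:,:,::-1]);T=pose(s)@w["tool_from_camera"]
o=np.array([522.7,183.2,0]);a=np.radians(158.9);X=np.array([np.cos(a),np.sin(a),0]);Y=np.array([-X[1],X[0],0])
for l,z in dict(jaw_grip=48,jawplate=34).items():
    for q in r.pinpoint(w,l)[:2]:
        p=atz(w,q["uv"],z,T)-o;print(l,np.round(q["uv"],1),round(q["conf"],2),(p@X).round(1),(p@Y).round(1))
S=[]
for i,(x,y) in enumerate([(-195,0),(-100,-15),(-100,15),(-145,13),(-145,-13)]):
    P=np.linalg.inv(T)@np.r_[o+x*X+y*Y+[0,0,12 if i==0 else 60],1];u=w["K"]@P[:3];print(x,y,(u/u[2])[:2].round(1))
E
```

```text
time: 14.25
tool_pos: [597.8, 153.4, 238.6]
tcp_rot: [-179.7, -0.4, -111.1]
ft_force: [0.6, -0.4, -1.1]
finger_gap: 59.6
[597.78787029 153.43305188 238.58210633] [-179.70659372   -0.43199865 -111.09750687] ([-0.0021, 0.0004, 0.1841], np.float64(0.0)) 59.555518792640946
jaw_grip [318.9 294.5] 0.24 66.4 2.2
-195 0 [316.7  74.5]
-100 -15 [302.6 168.5]
-100 15 [331.1 168.5]
-145 13 [329.7 124.4]
-145 -13 [303.8 124.4]
```

View pics/w6.png

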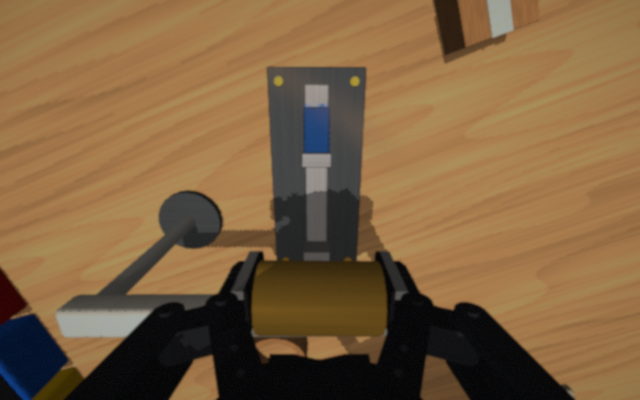

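The sleeve is held. The beam is centred at column 316, the jaw plate face at row ~166 (about x = -102), and the lamp bar at rows 295–335 to the left. I'll descend.

```bash
python3 -m jog '[[-0.002,0,0.04,0,60],[-0.002,0,0.08,0,60],[-0.002,0,0.115,0,60],[-0.002,0,0.14,0,60],[-0.002,0,0.16,0,60],[-0.002,0,0.17,0,60],[-0.002,0,0.178,0,60],[-0.002,0,0.178,0,60]]'; python3 - <<'E'
from bench import r
from h import *
s=r.sense();print(s["tool_pos"],s["tcp_rot"],to(s,[598.6,153.9,53],-111.1),s["ft_force"],s["wrist_torque"])
E
```

```text
time: 15.2
tool_pos: [599.5, 152.7, 61.1]
tcp_rot: [-179.7, -0.4, -111.2]
ft_force: [-0.6, 0.5, -1.7]
finger_gap: 59.7
[599.47385838 152.717001    61.12209757] [-179.66855488   -0.38793133 -111.22808246] ([-0.0008, 0.0013, 0.0081], np.float64(-0.13)) [-0.59163908  0.54383606 -1.73925905] [0.00431116 0.01004029 0.02162136]
```

```bash
python3 -m jog '[[-0.0008,0.0005,0.002,0,60],[-0.0008,0.0005,0.003,0,60],[-0.0008,0.0005,0.004,0,60],[-0.0008,0.0005,0.005,0,60],[-0.0008,0.0005,0.006,0,60]]'; python3 -m jog '[[0,0,0.001,0,60],[0,0,0.001,0,60]]'; python3 -m jog '[[0,0,0.001,0,60],[0,0,0.001,0,60]]'
```

```text
time: 15.7
tool_pos: [599.5, 153.7, 55.4]
tcp_rot: [-179.6, -0.4, -111.2]
ft_force: [-0.2, 0.7, -2.1]
finger_gap: 59.5
time: 15.9
tool_pos: [599.4, 153.7, 54.2]
tcp_rot: [-179.7, -0.4, -111.2]
ft_force: [0.3, 0.1, -1.7]
finger_gap: 59.9
time: 16.1
tool_pos: [599.3, 153.6, 53.0]
tcp_rot: [-179.7, -0.4, -111.2]
ft_force: [-0.2, 0.0, -2.9]
finger_gap: 59.8
```

```bash
for i in 1 2 3; do python3 -m jog '[[0,0,0.0007,0,60],[0,0,0.0007,0,60]]' | grep -E "pos|force"; done
```

```text
tool_pos: [599.4, 153.7, 52.7]
ft_force: [-1.3, -0.4, 2.7]
tool_pos: [599.5, 153.7, 52.7]
ft_force: [-5.0, -1.3, 6.5]
tool_pos: [599.5, 153.7, 52.7]
ft_force: [-4.0, -0.8, 5.2]
```

Contact is as predicted, at 52.7 mm. I'll release slowly.

```bash
python3 -m jog '[[0,0,0,0,65],[0,0,0,0,70],[0,0,0,0,75],[0,0,0,0,80],[0,0,0,0,85],[0,0,0,0,90],[0,0,0,0,95],[0,0,0,0,100]]'; python3 - <<'E'
from bench import r
from h import *
s=r.sense()
w=r.snapshot("wrist");cv2.imwrite("pics/w7.png",w["image"][:,:,::-1])
E
```

```text
time: 17.5
tool_pos: [599.5, 153.7, 52.6]
tcp_rot: [-179.7, -0.4, -111.2]
ft_force: [0.1, 0.7, -0.1]
finger_gap: 85.5
```

View pics/w7.png

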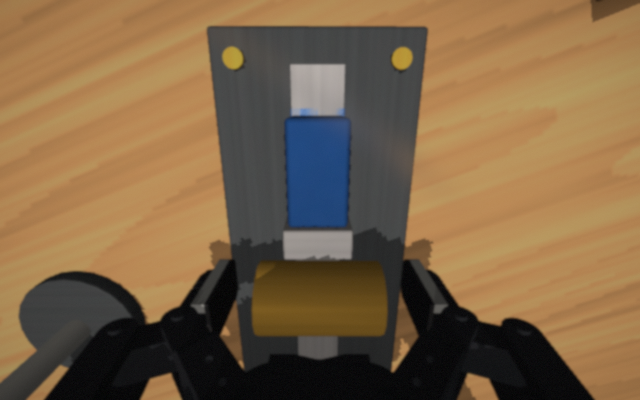

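The sleeve lies square on the beam, in front of the jaw (columns 253–387, jaw centre column 317). Now I'll rise, move back and drop over the grip.

```bash
python3 -m jog '[[0,0,-0.01,0,100],[0,0,-0.03,0,100],[0,0,-0.06,0,100],[0,0,-0.065,0,100],[-0.0008,-0.03,-0.065,0,90],[-0.0008,-0.066,-0.065,0,80],[-0.0008,-0.066,-0.065,0,70],[-0.0008,-0.066,-0.06,0,70]]'; python3 - <<'E'
from bench import r
from h import *
s=r.sense()
o=np.array([522.7,183.2,0]);a=np.radians(158.9);X=np.array([np.cos(a),np.sin(a),0]);Y=np.array([-X[1],X[0],0])
print(to(s,o-148*X+0.6*Y+[0,0,47],-111.1))
w=r.snapshot("wrist");cv2.imwrite("pics/w8.png",w["image"][:,:,::-1])
E
```

```text
time: 18.35
tool_pos: [661.9, 130.7, 113.4]
tcp_rot: [-179.6, -0.4, -111.3]
ft_force: [-0.1, -0.3, -0.2]
finger_gap: 60.0
([0.0013, 0.0012, 0.0664], np.float64(-0.17))
```

View pics/w8.png

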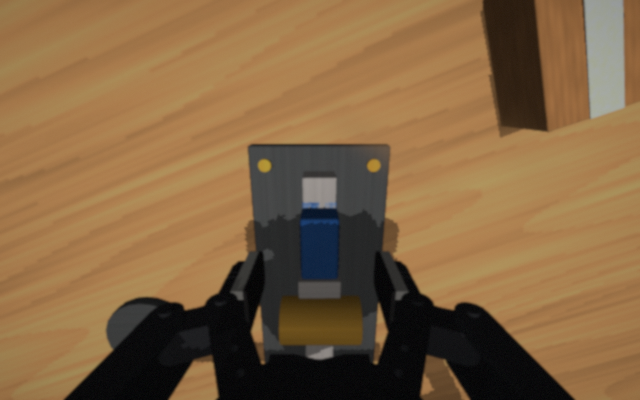

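The jaw (column 320) is centred between the fingers and the sleeve is undisturbed. I'll descend and pinch.

```bash
python3 -m jog '[[0,0.001,0.02,0,70],[0,0.001,0.04,0,70],[0,0.001,0.055,0,70],[0,0.001,0.062,0,70],[0,0.001,0.066,0,70],[0,0.001,0.066,0,65],[0,0.001,0.066,0,60],[0,0.001,0.066,0,50]]' 20; python3 -m jog '[[0,0,0,0,42],[0,0,0,0,35],[0,0,0,0,30],[0,0,0,0,26],[0,0,0,0,22],[0,0,0,0,20]]';  python3 - <<'E'
from bench import r
s=r.sense();print(s["ft_force"],s["wrist_torque"])
E
```

```text
time: 19.2
tool_pos: [660.5, 130.9, 47.0]
tcp_rot: [-179.6, -0.4, -111.2]
ft_force: [0.3, -0.3, -0.0]
finger_gap: 42.9
time: 19.8
tool_pos: [660.9, 130.7, 47.5]
tcp_rot: [-179.6, -0.4, -111.2]
ft_force: [1.0, -2.5, 4.0]
finger_gap: 25.6
[ 0.97950601 -2.45162965  3.99550271] [-0.17621506  0.12475571 -0.06477309]
```

```bash
python3 -m jog '[[0,0.002,0,0,20],[0,0.005,0,0,20],[0,0.008,0,0,20],[0,0.011,0,0,20],[0,0.014,0,0,20],[0,0.017,0,0,20],[0,0.02,0,0,20],[0,0.023,0,0,20]]'; python3 -m jog '[[0,0.003,0,0,20],[0,0.006,0,0,20],[0,0.009,0,0,20],[0,0.012,0,0,20],[0,0.015,0,0,20],[0,0.018,0,0,20],[0,0.021,0,0,20],[0,0.023,0,0,20]]'; python3 - <<'E'
from bench import r
from h import *
s=r.sense();print(s["ft_force"],s["wrist_torque"])
w=r.snapshot("wrist");cv2.imwrite("pics/w9.png",w["image"][:,:,::-1])
E
```

```text
time: 20.6
tool_pos: [639.3, 139.1, 47.5]
tcp_rot: [-179.6, -0.4, -111.2]
ft_force: [1.0, -3.6, 5.5]
finger_gap: 25.6
time: 21.4
tool_pos: [617.7, 147.6, 47.4]
tcp_rot: [-179.6, -0.4, -111.2]
ft_force: [1.3, -3.6, 5.3]
finger_gap: 25.5
[ 1.34694931 -3.55218349  5.30730854] [-0.34526033 -0.06475788  0.0146217 ]
```

View pics/w9.png

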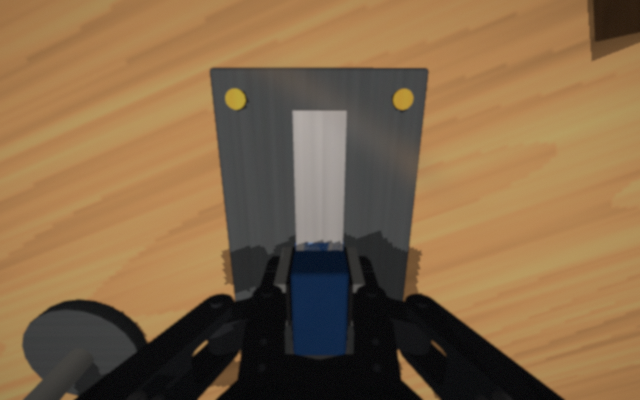

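Grip firmly held (columns 290–350), and the sleeve is hidden in this view. About 46 mm travelled, so roughly 20 remain. I'll continue, then creep while watching the force.

```bash
python3 -m jog '[[0,0.002,0,0,20],[0,0.004,0,0,20],[0,0.006,0,0,20],[0,0.008,0,0,20],[0,0.01,0,0,20],[0,0.012,0,0,20],[0,0.013,0,0,20],[0,0.013,0,0,20]]'; python3 - <<'E'
from bench import r
from h import *
s=r.sense();print(s["ft_force"],s["wrist_torque"])
t=r.snapshot("side");I=t["image"][:,:,::-1]
cv2.imwrite("pics/s1.png",cv2.resize(I[110:210,250:370],None,fx=5,fy=5,interpolation=2))
E
```

```text
time: 22.25
tool_pos: [604.9, 152.5, 47.3]
tcp_rot: [-179.6, -0.4, -111.2]
ft_force: [1.3, -3.9, 6.2]
finger_gap: 25.8
[ 1.33743646 -3.90405624  6.24761285] [-0.27584617  0.10169746  0.01037567]
```

View pics/s1.png

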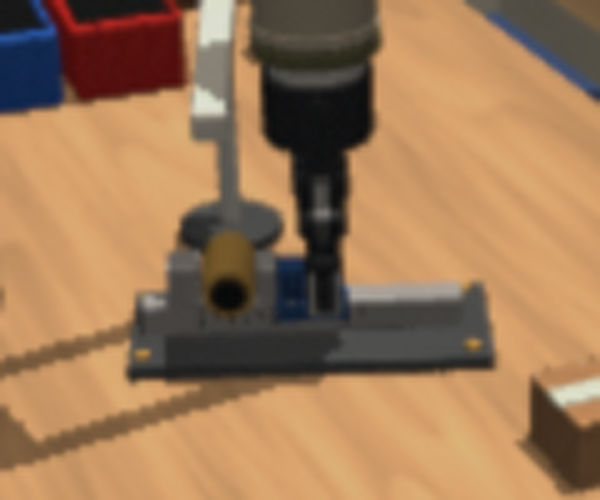

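The side view shows the sleeve between the jaws, nearly at the fixed jaw, with the gripper body clear of the lamp bar. Now I'll creep.

```bash
for i in 1 2 3; do python3 -m jog '[[0,0.0007,0,0,20],[0,0.0014,0,0,20],[0,0.0014,0,0,20]]' | grep -E "pos|force"; done
```

```text
tool_pos: [603.4, 153.1, 47.4]
ft_force: [1.3, -3.6, 5.8]
tool_pos: [602.3, 153.6, 47.5]
ft_force: [2.7, -4.2, 4.4]
tool_pos: [602.2, 153.6, 47.7]
ft_force: [7.7, -5.5, 0.6]
```

Firm contact: +6.6 N over the sliding force, and travel has stopped. I'll relax the command to the measured pose and read again before releasing.

```bash
python3 -m jog '[[0,0,0,0,20],[0,0,0,0,20],[0,0,0,0,20]]'; python3 - <<'E'
from bench import r
from h import *
s=r.sense();print(s["ft_force"],s["wrist_torque"])
t=r.snapshot("side");K,T=t["K"],np.linalg.inv(t["T"])
o=np.array([522.7,183.2,0]);a=np.radians(158.9);X=np.array([np.cos(a),np.sin(a),0]);Y=np.array([-X[1],X[0],0])
def pr(x,y,z):
    p=K@(T@np.r_[o+x*X+y*Y+[0,0,z],1])[:3];return (p/p[2])[:2].round(1)
print("expect: fixed edge",pr(0,15,52),"sleeve end ctr",pr(-18,30,52),"jaw edge",pr(-36,15,52),"px/mm",pr(-10,15,52)-pr(0,15,52))
I=t["image"]
for v in (162,164,166,168,170):print(v,[tuple(int(c) for c in I[v,u]) for u in range(284,312)])
E
```

```text
time: 23.5
tool_pos: [602.2, 153.5, 47.6]
tcp_rot: [-179.4, -0.3, -111.2]
ft_force: [2.4, -3.7, 3.1]
finger_gap: 26.1
[ 2.38419327 -3.71027519  3.07978174] [-0.42301033 -0.3953836  -0.03331889]
expect: fixed edge [288.2 166.9] sleeve end ctr [293.4 168.8] jaw edge [298.8 166.6] px/mm [ 3.  -0.1]
162 [(102, 97, 91), (99, 95, 91), (100, 96, 92), (99, 95, 90), (98, 93, 89), (95, 88, 80), (93, 73, 45), (106, 80, 38), (114, 86, 41), (117, 88, 42), (117, 88, 42), (116, 87, 42), (113, 85, 41), (106, 80, 38), (99, 75, 36), (89, 69, 40), (85, 76, 63), (97, 92, 88), (98, 94, 90), (94, 90, 87), (70, 68, 74), (41, 51, 74), (37, 49, 75), (36, 49, 74), (36, 48, 74), (34, 44, 67), (22, 24, 31), (21, 22, 22)]
164 [(83, 78, 73), (81, 78, 75), (81, 77, 74), (81, 78, 74), (80, 77, 73), (80, 72, 62), (99, 76, 40), (108, 82, 39), (107, 80, 39), (103, 77, 36), (100, 76, 36), (98, 74, 35), (99, 75, 36), (101, 77, 37), (96, 73, 36), (85, 65, 36), (71, 63, 53), (75, 71, 68), (79, 76, 73), (76, 74, 73), (45, 50, 59), (23, 38, 61), (19, 36, 59), (19, 35, 59), (20, 35, 56), (19, 33, 53), (22, 26, 32), (36, 35, 
[... 482 characters left out ...]
65, 52), (76, 59, 32), (42, 32, 18), (15, 14, 10), (9, 9, 10), (9, 10, 11), (9, 10, 11), (9, 9, 10), (17, 15, 11), (46, 35, 19), (78, 61, 36), (74, 65, 54), (69, 66, 63), (68, 66, 63), (65, 64, 62), (48, 51, 57), (22, 34, 51), (15, 26, 43), (15, 25, 40), (14, 23, 37), (18, 29, 47), (35, 38, 44), (64, 63, 60)]
170 [(70, 68, 65), (68, 65, 62), (68, 65, 63), (68, 66, 64), (71, 67, 64), (72, 67, 61), (69, 57, 39), (48, 37, 20), (19, 15, 9), (8, 9, 8), (10, 10, 11), (8, 9, 9), (11, 12, 10), (25, 20, 13), (53, 41, 23), (77, 62, 41), (75, 70, 64), (73, 70, 67), (71, 69, 65), (70, 68, 65), (60, 60, 63), (28, 41, 62), (19, 36, 60), (18, 34, 56), (19, 34, 55), (23, 37, 58), (40, 48, 60), (58, 60, 62)]
```

In the side image, brass (columns 290–299) borders steel directly on both sides, at the expected edges (288/299), so the sleeve is nipped with no gap. I'll release and retreat.

```bash
python3 -m jog '[[0,0,0,0,32],[0,0,0,0,36],[0,0,0,0,42],[0,0,0,0,50],[0,0,0,0,58],[0,0,0,0,64],[0,0,0,0,70],[0,0,0,0,70]]'; python3 -m jog '[[0,-0.001,-0.01,0,70],[0,-0.003,-0.03,0,70],[0,-0.005,-0.06,0,70],[0,-0.03,-0.1,0,70],[0,-0.07,-0.15,0,70],[0,-0.1,-0.2,0,70],[0,-0.1,-0.22,0,70],[0,-0.1,-0.22,0,70]]'; python3 - <<'E'
from bench import r
from h import *
import time
s=r.sense();w=r.snapshot("wrist");T=pose(s)@w["tool_from_camera"];t=r.snapshot("side");tp=r.snapshot("top")
cv2.imwrite("pics/w10.png",w["image"][:,:,::-1]);cv2.imwrite("pics/s2.png",t["image"][:,:,::-1])
o=np.array([522.7,183.2,0]);a=np.radians(158.9);X=np.array([np.cos(a),np.sin(a),0]);Y=np.array([-X[1],X[0],0])
for nm,p,TT in (("w",w,T),("s",t,t["T"]),("t",tp,tp["T"])):
  for l,z in dict(sleeve_center=52,jawplate=34,jaw_grip=48,fixed_face=52).items():
    for q in r.pinpoint(p,l)[:1]:
        d=atz(p,q["uv"],z,TT)-o;print(nm,l,np.round(q["uv"],1),round(q["conf"],2),(d@X).round(1),(d@Y).round(1))
I=t["image"]
for v in (164,168):print(v,[tuple(int(c) for c in I[v,u]) for u in range(286,306)])
# grip top outline: blue in the wrist view
hs=cv2.cvtColor(w["image"],cv2.COLOR_RGB2HSV);b=cv2.inRange(hs,(100,120,40),(125,255,255));b[:,:270]=0;b[:,370:]=0
n,lab,st,c=cv2.connectedComponentsWithStats(b);k=1+np.argmax(st[1:,4]);x,y,ww,h,_=st[k];print(st[k])
for v in (y,y+h):d=atz(w,(x+ww/2,v),60,T)-o;print("grip edge",(d@X).round(1),(d@Y).round(1))
for l,z in dict(dowel_center=46,spacer_center=47,carton=0,tape=0).items():
    for q in r.pinpoint(tp,l)[:1]:print(l,atz(tp,q["uv"],z).round(1))
print(r.sense()["time"])
E
```

```text
time: 24.35
tool_pos: [602.3, 153.5, 47.7]
tcp_rot: [-179.4, -0.3, -111.2]
ft_force: [0.6, -0.5, -0.4]
finger_gap: 59.7
time: 25.15
tool_pos: [697.9, 118.5, 278.4]
tcp_rot: [-178.7, 0.0, -111.3]
ft_force: [0.9, 0.7, 1.5]
finger_gap: 60.0
w sleeve_center [318.6 290.9] 0.96 -25.0 -3.8
w jawplate [320.9 276.3] 0.72 -37.1 -0.4
w fixed_face [319.8 301.2] 0.71 -7.9 -2.2
s sleeve_center [357.1 297.1] 0.88 -170.0 632.1
s jawplate [299.4 168.2] 0.57 -36.9 -7.0
s jaw_grip [310.7 164.6] 0.61 -76.5 -4.3
s fixed_face [289.8 161.4] 0.91 -4.2 -25.7
t sleeve_center [481.9 238.5] 0.9 -177.6 581.7
t jawplate [231.  199.6] 0.52 -38.5 -4.2
t jaw_grip [225.8 204.9] 0.67 -20.9 -5.9
t fixed_face [221.9 213.9] 0.95 2.7 -3.9
164 [(81, 77, 74), (82, 79, 75), (81, 77, 73), (79, 71, 62), (98, 75, 40), (114, 85, 40), (135, 102, 48), (150, 113, 54), (145, 108, 53), (143, 108, 52), (150, 113, 54), (165, 125, 60), (159, 121, 58), (132, 101, 51), (83, 70, 54), (75, 71, 68), (80, 76, 73), (75, 73, 71), (47, 52, 61), (23, 37, 60)]
168 [(68, 65, 62), (69, 66, 63), (70, 66, 62), (74, 65, 52), (77, 59, 31), (41, 32, 17), (13, 11, 9), (9, 10, 9), (8, 9, 9), (9, 10, 10), (8, 9, 10), (18, 15, 11), (46, 35, 19), (78, 62, 36), (74, 66, 54), (69, 66, 62), (68, 65, 63), (65, 63, 62), (51, 53, 58), (22, 33, 51)]
[311 245  20  31 606]
grip edge -100.2 -0.4
grip edge -54.0 -0.4
dowel_center [ 590.5 -289.9   46. ]
spacer_center [ 529.  -311.3   47. ]
carton [717.7 -55.4   0. ]
26.1
```

The grip block spans -100.2 to -54.0, which puts the face at about -37 against 36 nominal. Brass still borders both jaws after release, and the bystanders are within detector scatter. Handing in.

```bash
python3 -c "
from bench import r
print(r.hand_in())"
```

```text
the job is handed in; nothing more can be done
None
```

The brass sleeve is on the caliper beam, nipped between the jaws, and the gripper is clear of everything. I handed in at about 26 s of the 51 s allowed; no verdict was reported.

**How it was done:**
- **Jaw opened first:** the moves could not lean the gripper, so before fetching the sleeve I opened the movable jaw from about 75 to 102 mm. This is a step beyond the order you gave.
- **Sleeve laid:** I picked the sleeve from the rack by its ends. I laid it across the beam at about x = -76 mm, just clear of the lamp bar and not yet under it, with about 5 N contact, and let go.
- **Jaw closed:** I pinched the grip block low and slid the jaw forward. It pushed the sleeve about 58 mm along the beam, under the lamp, until it met the fixed jaw. Force peaked about 7 N above sliding. I relaxed it, then released and backed away.

**Last checks:**
- **Nip:** after release, the grip block's position puts the jaw opening at about 37 mm (36 nominal, error about 2 mm). In the side camera's pixels, brass meets steel on both sides with no gap.
- **Jaw upright:** the grip block's top measured its true 46 mm length, which suggests little tilt. I did not measure tilt directly.
- **Lamp:** no unexplained contact force appeared, and I kept about 10 mm planned clearance.
- **Bystanders:** the dowel and spacer are unchanged within detector scatter. The carton read 7 mm off its first top-view reading in y, which I put down to scatter because nothing went near it. The tape was not detected in the last picture; nothing went down near it.
- **Sleeve centre:** the wrist network read it at x = -25 mm instead of -18. I treated that as network error, since the fixed face read 8 mm off in the same picture and the pixel check shows no gap. In the final top and side pictures the network found only the purple look-alike.

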